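# Brush out the ball launcher's feed tube, then draw and hold its plunger

### The arm

A 6-joint arm with a two-finger parallel gripper is mounted at the origin on the work surface. World frame = base frame: x ahead of the robot, y to its left, z up, the work surface at z = 0. Lengths are in m, angles in degrees, forces in N, time in s.
With the tool pointing down it reaches from about 0.35 to 0.875 m from the base axis. Payload 15.5 kg.
Tool frame: the origin (TCP) lies on the front face of the gripper's body, between the roots of the fingers; the fingertips stand 73 mm ahead of it and the grasp point (between the pads) lies 54 mm ahead of it; z points along the fingers, y is the line along which they close (so a half turn about z gives the same grasp; the last joint's range is limited). The gripper opens to 85 mm and grips with 20 to 120 N. Pads are 22 mm wide; open, the fingers measure 114 mm over their backs; the gripper's body (76 mm by 85 mm) begins 54 mm behind the grasp point. The pads swing forward as they close: fully open they stand 13 mm farther back than shut.
Start: joints at [71.133, 28.281, 77.091, -0, 74.628, -5.472], TCP at [0.145, 0.608, 0.304] pointing down, gripper open.
Joint ranges: [-166.48, 166.48], [-47.26, 123.95], [12.59, 153.08], [-70.14, 250.14], [6.76, 159.57], [-176.63, 176.63]. Speed limits (degrees/s): [108.29, 108.29, 147.25, 172.46, 172.46, 172.46].

### API

Orientations are given as a 3x3 rotation matrix whose columns are the frame's x, y, z axes.
In Python, from bench import * gives the robot as it stands.
- The arm moves only by the tool carry_out, never from a script. Its arguments are lists of equal length, an entry for each row: "travel": the shift along the world's x, y, z normalised to -1 to 1, where 1 is 0.15 m, a list of three; "rotation": the turn, a rotation vector about the world's x, y, z normalised to -1 to 1, where 1 is 60 degrees, a list of three; "fingers": the opening, from 0 (shut) to 1 (fully open). A call has 1 to 10 rows; each row shifts and turns the commanded pose from where the row before left it; what a row does not reach is not made up. A row lasts 1/12 s, in which the tool goes at most 41.7 mm and 7.16 degrees, less where a joint would pass 70% of its speed; a pose out of reach is approached as far as the arm can. A call with a number of a shift or a turn outside -1 to 1 is refused whole. A call with a gripper value outside its range is refused whole. The fingers move at their own pace and stop on an object; the grip force is fixed at half the most. Time passes only in rows, so rows that do not move let the fingers close. It gives the time, the measured TCP pose, the force, the opening and the grip force at its end, in the units of the state.
- read_state(): the state, without advancing time (a new reading comes with each control period).
- get_image(name): name is "scene" or "top" or "wrist"; returns (picture, depth): 400x640x3 uint8, red, green, blue; 400x640 float32, m along the optical axis (not along the pixel's ray), 0 where there is no reading.
- camera_info(name): a dict with "camera_matrix" (3x3 intrinsics, pixels), "world_to_cam" (4x4, takes a point from world to camera coordinates); the wrist camera has in their place "tool_from_camera" (4x4, takes a point from camera to tool coordinates, whose origin is the TCP and whose axes are the flange's). Camera axes: x right, y down, z forward; pixel columns grow to the right and rows downward; lengths in m; the calibration is good to about 2 mm. A picture is of the moment at which its call begins: read the wrist's pose just before it. camera_info takes no time and is no camera call.
- hand_in(): hands the job in; it is judged then, once.
The state is a dict: "t": time; "joint_positions": joint angles; "joint_velocities": joint speeds; "effort": joint torques, N m; "tool_pos": TCP position; "tcp_rot": TCP orientation; "wrist_force": force on the tool from outside, world axes, zero at the start; "moment": the same for the moment, N m; "opening": opening from 0.0 (shut) to 1.0 (fully open); "gripper_force": force on a finger pad.
Only numpy, scipy, OpenCV 4.12 (cv2) and the standard library are available. Lean on these libraries where they do the work, as an engineer would, in place of code of your own. Each camera call takes 0.05 s, during which the arm holds its last target. There are 200 camera calls.

### The job

Get the ball launcher ready for loading: take the tube brush from its cup, push it down the launcher's upright feed tube to the bottom, draw it up at least to half the tube's height and push it to the bottom again, then stand the brush back in its cup. Then pull the spring plunger by its upright grip post out to the marker, so that the post stands in line between the marker's two pointer posts, and keep holding it there: the program finishes while the gripper still holds the plunger against its spring. Leave the rover, the screwdriver and the loose wheel where they are.

Things in the scene. Friction and masses are not known exactly. Their poses are not given: they have to be found in the camera images.
- launcher: Fixed ball launcher: white board 360 x 90 x 10 mm (x -190 to +170), on it a white barrel, 52 mm diameter, top 64 mm above the table (x -20 to +170), and an upright white feed tube (axis at x = +30). Origin on the table under the barrel's line; x axis along the barrel towards the muzzle, z up. The plunger is at the -x end, which points at the robot within about 30 degrees.
- tube_mouth (a point): Centre of the feed tube's open mouth, 145 mm above the table. Tube: 56 mm outside, 46 mm inside diameter, 80 mm deep, vertical.
- tube_floor (a point): Centre of the feed tube's closed inner floor, 65 mm above the table.
- plunger: Spring plunger: a horizontal 8 mm steel rod out of the barrel's rear, with an upright black grip post at its end. Origin on the post's axis at rod height, 38 mm above the table; axes as the launcher's. At rest it is at launcher x = -90 mm. Slides only along launcher x, pulled towards -x, up to 85 mm. The spring takes 3.5 N at rest plus 1.1 N per 10 mm of pull; it snaps back when let go.
- post_grip (a point): Where to take the plunger's post, 82 mm above the table on the post's axis. Post: round, 14 mm diameter, from 32 to 102 mm above the table, a 20 mm collar around its foot up to 45 mm. At rest there is 70 mm between post axis and barrel's rear face.
- marker: The mark: dark steel saddle fixed across the board, 35 to 65 mm behind the plunger's rest place, with two pointer posts (6 x 8 mm, tops 40 mm above the table) 38 mm to either side of the plunger's line. Origin midway between them on the board, 10 mm above the table; axes as the launcher's. The plunger is at the mark when its post's axis is at marker x = 0, in line with the two pointers.
- brush: Loose tube brush, 60 g (hidden variation), standing upright in its cup: black round bristle head 30 mm diameter (rigid) from 0 to 60 mm, 6 mm steel stem from there to 108 mm, wooden handle 16 mm diameter from 108 to 170 mm above its origin. Origin at the centre of the flat bristle end (its lower tip), z along the brush towards the handle.
- brush_grip (a point): Point on the brush's axis in its wooden handle, 140 mm above the bristle end: where to grip, from above.
- cup: Brush cup, fixed to the table: grey plastic, 65 mm high, 56 mm outside and 48 mm inside diameter on a 76 mm foot; origin at the centre of its underside, inner floor 6 mm above the table. It stands either left or right of the launcher.
- rover: Bystander: small white two-wheeled rover kit, 75 x 90 x 66 mm, loose; origin under its middle, on the table. On the other side of the launcher from the cup.
- screwdriver: Bystander: screwdriver lying on the table far to the left.
- wheel: Bystander: loose black rubber wheel, 68 mm diameter, 10 mm high, lying flat far to the right.
There are look-alikes about, which are no part of the job. Of the things like the brush, leave any that is purple; of the rest the smaller one is meant.

How it is judged:
By the outcome, as a careful person would: the job done as asked, in the order asked, and still so for the second after the job is handed in, while the arm keeps its last pose, push and grip.
It also fails if it takes over 58 s, if anything falls off the work surface, if the arm or the gripper's body presses on something with over 40 N, if the wrist force passes 120 N, or if a joint passes its speed limit or range.

## Working session

There is one attempt and no reset: what is moved stays moved. The work goes in short steps, Python scripts to look and compute and a tool call to move; the robot and the scene stay as the last step left them, time stands still between calls to the robot, and variables do not carry over. Pictures are saved under pics/ and viewed, at most 10 in all, crops included, and the job is handed in when it is done.

Besides the shell and the picture viewer there is one more tool, called as a command line: name --argument value ..., lists and objects as JSON in quotes. carry_out: Moves the arm, as the interface text tells. Its arguments: {"type":"object","properties":{"travel":{"type":"array"},"rotation":{"type":"array"},"fingers":{"type":"array"}},"required":["travel","rotation","fingers"]}

```bash
mkdir -p pics; ls; cat > h.py <<'E'
import numpy as np, cv2
from bench import *
def cloud(name):
    s=read_state(); im,d=get_image(name); c=camera_info(name); K=np.array(c["camera_matrix"])
    if name=="wrist":
        T=np.eye(4);T[:3,:3]=np.array(s["tcp_rot"]);T[:3,3]=s["tool_pos"];W=T@np.array(c["tool_from_camera"])
    else: W=np.linalg.inv(np.array(c["world_to_cam"]))
    v,u=np.mgrid[:400,:640]
    P=np.stack([(u-K[0,2])/K[0,0]*d,(v-K[1,2])/K[1,1]*d,d],-1)@W[:3,:3].T+W[:3,3]
    return im,d,P
E
python3 - <<'E'
from h import *
a,d,P=cloud("top"); np.save("top.npy",P); np.save("topd.npy",d)
b,d2,P2=cloud("scene"); np.save("scene.npy",P2)
cv2.imwrite("pics/top.png",a[...,::-1]);cv2.imwrite("pics/scene.png",b[...,::-1])
s=read_state(); print(s["t"],s["opening"],np.array(s["tcp_rot"]).round(3)); print(camera_info("wrist"))
E
```

```text
pics
0.1 0.9978609970640409 [[-0.973  0.232 -0.   ]
 [ 0.232  0.973 -0.001]
 [ 0.    -0.001 -1.   ]]
{'camera_matrix': array([[323.09847122,   0.        , 320.82251652],
       [  0.        , 323.09847122, 196.35548664],
       [  0.        ,   0.        ,   1.        ]]), 'tool_from_camera': array([[ 7.42151007e-04, -9.59083127e-01, -2.83123657e-01,
         7.21646488e-02],
       [ 9.99999554e-01,  5.46500075e-04,  7.70022817e-04,
         6.73295605e-04],
       [-5.83788792e-04, -2.83124102e-01,  9.59083105e-01,
        -6.86458390e-02],
       [ 0.00000000e+00,  0.00000000e+00,  0.00000000e+00,
         1.00000000e+00]])}
```

View pics/top.png

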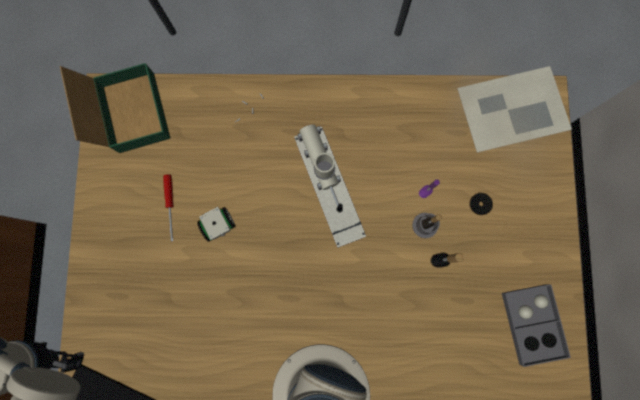

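View pics/scene.png

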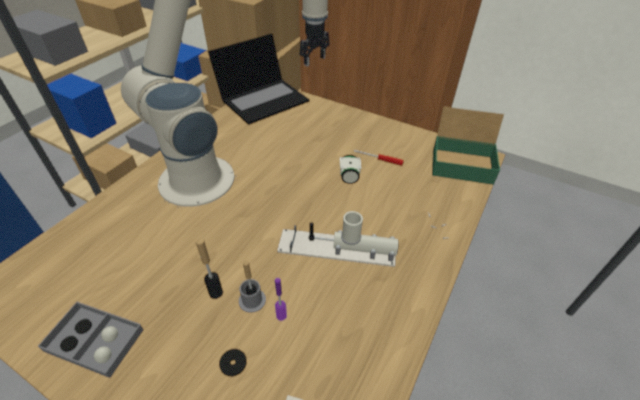

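The top view shows the launcher running from (348,240) to (310,130), with its tube at (324,167) and the plunger post at (340,208). The cup with its brush is at (426,225). The larger look-alike is at (440,260), and the purple one is at (429,188). The scene view confirms this.

```bash
python3 - <<'E'
from h import *
P=np.load("top.npy")
def box(u0,u1,v0,v1,z0,z1):
    q=P[v0:v1,u0:u1].reshape(-1,3); q=q[(q[:,2]>z0)&(q[:,2]<z1)]; return q
def fit(q,n):
    (c,r)=cv2.minEnclosingCircle(q[:,:2].astype(np.float32)); print(n,len(q),q.mean(0).round(4),"circ",np.round(c,4),round(r,4),"z",q[:,2].min().round(3),q[:,2].max().round(3))
fit(box(300,345,140,190,.138,.155),"mouth")
fit(box(405,445,205,245,.058,.072),"cup rim")
fit(box(405,455,205,245,.1,.2),"brush handle")
fit(box(405,455,205,245,.15,.2),"brush top")
fit(box(325,355,195,225,.075,.12),"post")
fit(box(420,475,245,275,.1,.3),"big brush")
fit(box(195,240,200,245,.03,.1),"rover")
q=box(290,375,120,250,.004,.018); r=cv2.minAreaRect(q[:,:2].astype(np.float32)); print(r, cv2.boxPoints(r))
q=box(290,330,120,165,.045,.075);print(q.mean(0)); 
E
```

```text
mouth 120 [ 0.6298 -0.0013  0.1439] circ [ 0.6301 -0.0012] 0.0286 z 0.138 0.151
cup rim 153 [ 0.4771 -0.2961  0.0635] circ [ 0.4777 -0.2984] 0.0283 z 0.058 0.071
brush handle 63 [ 0.4794 -0.2955  0.1585] circ [ 0.4807 -0.2973] 0.0081 z 0.102 0.179
brush top 43 [ 0.4802 -0.2966  0.1705] circ [ 0.4807 -0.2973] 0.0081 z 0.15 0.179
post 24 [ 0.5181 -0.0456  0.0994] circ [ 0.5137 -0.0452] 0.0044 z 0.085 0.106
big brush 138 [ 0.3753 -0.3279  0.2037] circ [ 0.3756 -0.3315] 0.0111 z 0.107 0.235
rover 853 [0.4699 0.3067 0.0617] circ [0.4707 0.3088] 0.0547 z 0.031 0.075
((0.600175142288208, -0.025139465928077698), (0.39313462376594543, 0.25500696897506714), 0.45112428069114685) [[ 0.40261     0.10081239]
 [ 0.40461785 -0.15418668]
 [ 0.7977403  -0.15109132]
 [ 0.79573244  0.10390775]]
[0.70978395 0.03221564 0.05861893]
```

carry_out --travel '[[0.16,-0.21,0],[0.16,-0.21,0],[0.16,-0.21,0],[0.16,-0.21,0],[0.16,-0.21,0],[0.16,-0.21,0],[0.16,-0.21,0],[0.16,-0.21,0],[0.16,-0.21,0],[0.16,-0.21,0]]' --rotation '[[0,0,-0.1],[0,0,-0.1],[0,0,-0.1],[0,0,-0.1],[0,0,-0.1],[0,0,-0.1],[0,0,-0.1],[0,0,-0.1],[0,0,-0.1],[0,0,0]]' --fingers '[1,1,1,1,1,1,1,1,1,1]'

```text
t: 0.93
tool_pos: [0.3854, 0.2912, 0.3038]
tcp_rot: [[-0.378, 0.926, -0.0], [0.926, 0.378, -0.0], [-0.0, -0.0, -1.0]]
wrist_force: [1.3, 1.0, -0.2]
opening: 0.997
gripper_force: 0.0
```

carry_out --travel '[[0.16,-0.21,0],[0.16,-0.21,0],[0.16,-0.21,0],[0,-0.26,0],[0,-0.26,0],[0,-0.26,0],[0,-0.26,0],[0,-0.26,0],[0,-0.26,0],[0,-0.26,0]]' --rotation '[[0,0,0],[0,0,0],[0,0,0],[0,0,0],[0,0,0],[0,0,0],[0,0,0],[0,0,0],[0,0,0],[0,0,0]]' --fingers '[1,1,1,1,1,1,1,1,1,1]'

```text
t: 1.77
tool_pos: [0.4562, -0.0763, 0.3038]
tcp_rot: [[-0.384, 0.923, -0.0], [0.923, 0.384, 0.0], [0.0, -0.0, -1.0]]
wrist_force: [1.5, 1.6, -0.3]
opening: 0.998
gripper_force: 0.0
```

```bash
python3 - <<'E'
from h import *
a,d,P=cloud("wrist"); np.save("w1.npy",P); cv2.imwrite("pics/w1.png",a[...,::-1]); print(read_state()["tool_pos"])
E
```

```text
[ 0.45684631 -0.08207857  0.30394503]
```

carry_out --travel '[[0.03,-0.25,0],[0.03,-0.25,0],[0.03,-0.25,0],[0.03,-0.25,0],[0.02,-0.25,0],[0.02,-0.22,0],[0,0,0],[0,0,0]]' --rotation '[[0,0,0],[0,0,0],[0,0,0],[0,0,0],[0,0,0],[0,0,0],[0,0,0],[0,0,0]]' --fingers '[1,1,1,1,1,1,1,1]'

```text
t: 2.48
tool_pos: [0.4806, -0.2964, 0.3033]
tcp_rot: [[-0.382, 0.924, -0.0], [0.924, 0.382, 0.0], [0.001, -0.0, -1.0]]
wrist_force: [-0.2, 1.1, -1.1]
opening: 1.001
gripper_force: 0.0
```

```bash
python3 - <<'E'
from h import *
a,d,P=cloud("wrist"); np.save("w2.npy",P); cv2.imwrite("pics/w12.png",np.vstack([cv2.resize(cv2.imread("pics/w1.png"),(480,300)),cv2.resize(a[...,::-1],(480,300))])); print(read_state()["tool_pos"])
q=P.reshape(-1,3)
for z0,z1 in((.112,.14),(.14,.165),(.165,.185),(.055,.072)):
    m=(q[:,2]>z0)&(q[:,2]<z1)&(np.hypot(q[:,0]-.48,q[:,1]+.297)<.05); r=q[m]
    if len(r):print(z0,len(r),r.mean(0).round(4),cv2.minEnclosingCircle(r[:,:2].astype(np.float32)))
E
```

```text
[ 0.4804795  -0.29514843  0.30337565]
0.112 159 [ 0.4787 -0.2939  0.1287] ((0.4808003008365631, -0.2992502450942993), 0.008043459616601467)
0.14 217 [ 0.4788 -0.2938  0.1533] ((0.48087364435195923, -0.2992723286151886), 0.008047475479543209)
0.165 480 [ 0.4804 -0.298   0.1733] ((0.48087361454963684, -0.29930680990219116), 0.008069896139204502)
0.055 1264 [ 0.4778 -0.2968  0.0621] ((0.4783180058002472, -0.3002816140651703), 0.028025303035974503)
```

View pics/w12.png

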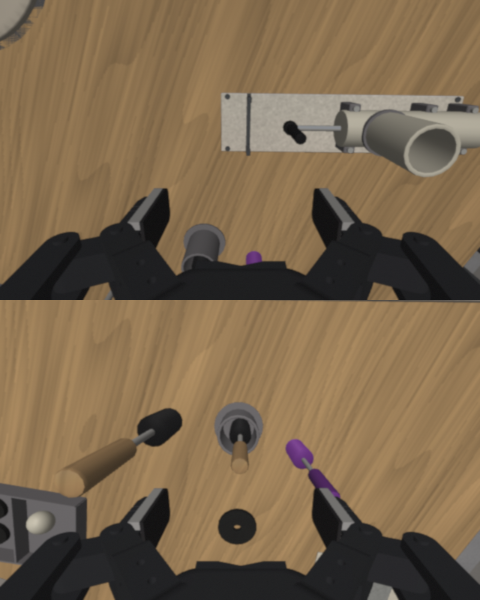

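```bash
python3 - <<'E'
from h import *
im=cv2.imread("pics/top.png");P=np.load("top.npy");h=cv2.cvtColor(im,cv2.COLOR_BGR2HSV)
m=(h[...,0]>125)&(h[...,0]<155)&(h[...,1]>80);q=P[m];q=q[q[:,2]>.01]
for z in np.arange(0,.25,.03):
    r=q[(q[:,2]>=z)&(q[:,2]<z+.03)]
    if len(r):print(z,len(r),r.mean(0).round(3))
P=np.load("w2.npy").reshape(-1,3)
s=np.hypot(P[:,0]-.375,P[:,1]+.33)<.05
for z in np.arange(.0,.25,.03):
    r=P[s&(P[:,2]>=z)&(P[:,2]<z+.03)]
    if len(r):print("big",z,len(r),r.mean(0).round(3))
# launcher from w1
P=np.load("w1.npy").reshape(-1,3)
r=P[(P[:,2]>.07)&(P[:,2]<.11)&(np.hypot(P[:,0]-.516,P[:,1]+.0455)<.03)];print("post",len(r),r.mean(0).round(4),cv2.minEnclosingCircle(r[:,:2].astype(np.float32)))
r=P[(P[:,2]>.139)&(P[:,2]<.152)&(np.hypot(P[:,0]-.63,P[:,1])<.05)];print("mouth",len(r),cv2.minEnclosingCircle(r[:,:2].astype(np.float32)))
r=P[(P[:,2]>.007)&(P[:,2]<.0135)&(np.hypot(P[:,0]-.48,P[:,1]+.06)<.07)];b=cv2.minAreaRect(r[:,:2].astype(np.float32));print(b,cv2.boxPoints(b))
r=P[(P[:,2]>.022)&(P[:,2]<.05)&(np.hypot(P[:,0]-.47,P[:,1]+.064)<.06)];print("mk",len(r))
for k in r[::max(1,len(r)//20)]:print(k.round(4))
E
```

```text
0.0 35 [0.248 0.214 0.02 ]
0.03 67 [ 0.571 -0.293  0.052]
0.06 8 [ 0.525 -0.302  0.063]
0.09 4 [ 0.556 -0.23   0.11 ]
0.12 10 [ 0.57  -0.292  0.134]
0.15 25 [ 0.572 -0.295  0.167]
big 0.0 434 [ 0.385 -0.321  0.011]
big 0.03 339 [ 0.385 -0.321  0.046]
big 0.06 1393 [ 0.378 -0.33   0.075]
big 0.09 151 [ 0.378 -0.331  0.106]
big 0.12 124 [ 0.379 -0.33   0.132]
big 0.15 760 [ 0.381 -0.326  0.166]
big 0.18 1159 [ 0.381 -0.326  0.196]
big 0.21 2331 [ 0.379 -0.33   0.225]
post 329 [ 0.5171 -0.046   0.0938] ((0.5194588899612427, -0.04735958203673363), 0.006788146216422319)
mouth 1884 ((0.6305059194564819, -0.0021776920184493065), 0.02855035290122032)
((0.4862309694290161, -0.060456693172454834), (0.1281014084815979, 0.08978646248579025), 21.887723922729492) [[ 0.4100616  -0.04267693]
 [ 0.44353294 -0.12599124]
 [ 0.56240034 -0.07823645]
 [ 0.528929    0.00507785]]
mk 333
[ 0.4482 -0.0306  0.0225]
[ 0.4476 -0.033   0.0361]
[ 0.4521 -0.0331  0.0381]
[ 0.4514 -0.0367  0.0378]
[ 0.4543 -0.0385  0.0399]
[ 0.456  -0.0423  0.0393]
[ 0.5152 -0.0385  0.0357]
[ 0.5113 -0.0425  0.0354]
[ 0.5118 -0.0418  0.0433]
[ 0.5126 -0.0429  0.0418]
[ 0.5118 -0.0441  0.0431]
[ 0.5103 -0.0459  0.0432]
[ 0.5131 -0.0446  0.0488]
[ 0.5129 -0.0476  0.0457]
[ 0.5131 -0.0516  0.0431]
[ 0.5152 -0.0556  0.042 ]
[ 0.4731 -0.093   0.0388]
[ 0.476  -0.1018  0.023 ]
[ 0.4763 -0.1004  0.0383]
[ 0.4766 -0.1039  0.0385]
[ 0.4815 -0.1044  0.0383]
```

The wrist views show the cup and brush directly below the gripper, with the big brush on its left and the upright purple one on its right. Both are clear of a half-open gripper.

carry_out --travel '[[0,-0.02,0],[0,0,-0.1],[0,0,-0.2],[0,0,-0.2],[0,0,-0.14],[0,0,-0.05],[0,0,0],[0,0,0]]' --rotation '[[0,0,0],[0,0,0],[0,0,0],[0,0,0],[0,0,0],[0,0,0],[0,0,0],[0,0,0]]' --fingers '[0.6,0.6,0.6,0.6,0.6,0.6,0.6,0.6]'

```text
t: 3.2
tool_pos: [0.4812, -0.2977, 0.2012]
tcp_rot: [[-0.385, 0.923, 0.0], [0.923, 0.385, -0.0], [-0.0, 0.0, -1.0]]
wrist_force: [0.1, 0.2, 0.6]
opening: 0.601
gripper_force: 0.0
```

carry_out --travel '[[0,0,0],[0,0,0],[0,0,0],[0,0,0],[0,0,0],[0,0,0],[0,0,0],[0,0,0],[0,0,0],[0,0,0]]' --rotation '[[0,0,0],[0,0,0],[0,0,0],[0,0,0],[0,0,0],[0,0,0],[0,0,0],[0,0,0],[0,0,0],[0,0,0]]' --fingers '[0,0,0,0,0,0,0,0,0,0]'

```text
t: 4.03
tool_pos: [0.4811, -0.2984, 0.2016]
tcp_rot: [[-0.384, 0.923, 0.001], [0.923, 0.384, -0.001], [-0.002, 0.001, -1.0]]
wrist_force: [-1.8, 0.4, 9.0]
opening: 0.171
gripper_force: 58.2
```

carry_out --travel '[[0,0,0.1],[0,0,0.2],[0,0,0.25],[0,0,0.25],[0,0,0.25],[0,0,0.15],[0,0,0],[0.05,0.1,0],[0.1,0.2,0],[0.11,0.22,0]]' --rotation '[[0,0,0],[0,0,0],[0,0,0],[0,0,0],[0,0,0],[0,0,0],[0,0,0],[0,0,0],[0,0,0],[0,0,0]]' --fingers '[0,0,0,0,0,0,0,0,0,0]'

```text
t: 4.87
tool_pos: [0.5195, -0.22, 0.3803]
tcp_rot: [[-0.382, 0.924, 0.0], [0.924, 0.382, -0.0], [-0.0, -0.0, -1.0]]
wrist_force: [1.8, -0.7, 0.2]
opening: 0.167
gripper_force: 58.5
```

carry_out --travel '[[0.11,0.22,0],[0.11,0.22,0],[0.11,0.22,0],[0.11,0.22,0],[0.11,0.22,0],[0.1,0.2,0],[0.09,0.15,0],[0,0,0],[0,0,0],[0,0,0]]' --rotation '[[0,0,0],[0,0,0],[0,0,0],[0,0,0],[0,0,0],[0,0,0],[0,0,0],[0,0,0],[0,0,0],[0,0,0]]' --fingers '[0,0,0,0,0,0,0,0,0,0]'

```text
t: 5.7
tool_pos: [0.6305, -0.0027, 0.38]
tcp_rot: [[-0.385, 0.923, -0.001], [0.923, 0.385, -0.0], [0.0, -0.001, -1.0]]
wrist_force: [0.6, -0.8, -1.4]
opening: 0.173
gripper_force: 58.6
```

```bash
python3 - <<'E'
from h import *
s=read_state();print(s["t"],s["tool_pos"],s["wrist_force"],s["opening"])
a,d,P=cloud("wrist"); b,d2,P2=cloud("scene"); t,d3,P3=cloud("top")
cv2.imwrite("pics/w3.png",np.vstack([cv2.resize(a[...,::-1],(480,300)),b[40:290,150:550,::-1].repeat(1,0).copy() if 0 else cv2.resize(b[60:310,200:600,::-1],(480,300))]))
for n,X in(("wrist",P),("scene",P2),("top",P3)):
    q=X.reshape(-1,3)
    for z0,z1 in((.135,.152),(.18,.24),(.2,.22),(.22,.24)):
        r=q[(q[:,2]>z0)&(q[:,2]<z1)&(np.hypot(q[:,0]-.63,q[:,1])<.045)]
        if len(r)>3:print(n,z0,len(r),r.mean(0).round(4),cv2.minEnclosingCircle(r[:,:2].astype(np.float32)))
E
```

```text
5.7 [ 0.63046345 -0.00270954  0.38003962] [ 0.58050097 -0.84963323 -1.42125514] 0.1725128636999189
wrist 0.135 690 [0.6279 0.0059 0.1428] ((0.6309539675712585, -0.0023873713798820972), 0.02801939845085144)
wrist 0.18 1134 [0.6277 0.0032 0.2243] ((0.6305631995201111, -0.0033635073341429234), 0.015023879706859589)
wrist 0.2 225 [0.626  0.0071 0.2097] ((0.6290816068649292, -0.0003772927448153496), 0.014475701376795769)
wrist 0.22 751 [0.6285 0.0013 0.2357] ((0.6305844187736511, -0.003289388492703438), 0.014992643147706985)
scene 0.135 143 [ 0.6332 -0.0062  0.1426] ((0.6332347989082336, -0.0038371728733181953), 0.0296382587403059)
scene 0.18 154 [ 0.6351 -0.0139  0.2132] ((0.6322445273399353, -0.007602978497743607), 0.015075253322720528)
scene 0.2 52 [ 0.6351 -0.014   0.2107] ((0.6325955390930176, -0.008323396556079388), 0.014284973964095116)
scene 0.22 59 [ 0.6349 -0.0134  0.23  ] ((0.6315699219703674, -0.005773424170911312), 0.01477407943457365)
top 0.135 82 [0.6204 0.0033 0.1436] ((0.6300640106201172, -0.0007269454654306173), 0.02801148220896721)
top 0.18 55 [0.6196 0.0012 0.2151] ((0.6284620761871338, -0.0014979359693825245), 0.01480004284530878)
top 0.2 17 [0.6187 0.     0.209 ] ((0.6232203245162964, -0.0001068655401468277), 0.012891005724668503)
top 0.22 25 [0.6205 0.0024 0.2316] ((0.6278966665267944, -0.00019185105338692665), 0.01435624249279499)
```

View pics/w3.png

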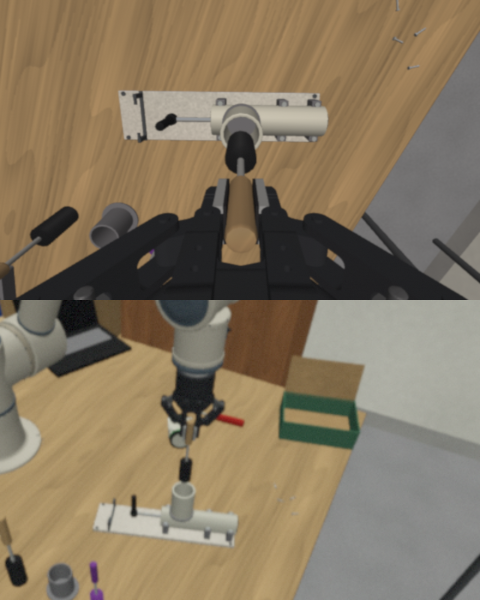

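The wrist and scene views show the brush hanging upright, centred over the tube mouth within about 2 mm. Now I insert it.

carry_out --travel '[[0,0,-0.06],[0,0,-0.1],[0,0,-0.1],[0,0,-0.1],[0,0,-0.1],[0,0,-0.1],[0,0,-0.1],[0,0,-0.07],[0,0,-0.03],[0,0,0]]' --rotation '[[0,0,0],[0,0,0],[0,0,0],[0,0,0],[0,0,0],[0,0,0],[0,0,0],[0,0,0],[0,0,0],[0,0,0]]' --fingers '[0,0,0,0,0,0,0,0,0,0]'

```text
t: 6.68
tool_pos: [0.6303, -0.0028, 0.2653]
tcp_rot: [[-0.384, 0.923, -0.002], [0.923, 0.384, 0.0], [0.001, -0.002, -1.0]]
wrist_force: [0.5, -0.4, -0.4]
opening: 0.17
gripper_force: 58.6
```

carry_out --travel '[[0,0,-0.01],[0,0,-0.01],[0,0,-0.01],[0,0,0]]' --rotation '[[0,0,0],[0,0,0],[0,0,0],[0,0,0]]' --fingers '[0,0,0,0]'

```text
t: 7.02
tool_pos: [0.6309, -0.0025, 0.2621]
tcp_rot: [[-0.384, 0.923, 0.001], [0.923, 0.384, -0.0], [-0.0, 0.0, -1.0]]
wrist_force: [-0.3, -0.0, 0.7]
opening: 0.167
gripper_force: 58.6
```

carry_out --travel '[[0,0,-0.01],[0,0,-0.01],[0,0,0]]' --rotation '[[0,0,0],[0,0,0],[0,0,0]]' --fingers '[0,0,0]'

```text
t: 7.27
tool_pos: [0.6316, -0.0026, 0.261]
tcp_rot: [[-0.384, 0.923, 0.003], [0.923, 0.384, -0.0], [-0.002, 0.003, -1.0]]
wrist_force: [-4.7, 0.1, 23.3]
opening: 0.173
gripper_force: 61.4
```

Bottom reached, with 23 N of contact. Next is up 57 mm and down again.

carry_out --travel '[[0,0,0.06],[0,0,0.1],[0,0,0.1],[0,0,0.08],[0,0,0.04],[0,0,0],[0,0,0]]' --rotation '[[0,0,0],[0,0,0],[0,0,0],[0,0,0],[0,0,0],[0,0,0],[0,0,0]]' --fingers '[0,0,0,0,0,0,0]'

```text
t: 7.85
tool_pos: [0.6307, -0.0025, 0.3157]
tcp_rot: [[-0.384, 0.923, 0.0], [0.923, 0.384, -0.0], [-0.0, 0.0, -1.0]]
wrist_force: [-0.3, -0.5, -1.1]
opening: 0.169
gripper_force: 58.8
```

carry_out --travel '[[0,0,-0.06],[0,0,-0.1],[0,0,-0.1],[0,0,-0.07],[0,0,-0.02],[0,0,-0.01],[0,0,-0.01],[0,0,-0.005],[0,0,0]]' --rotation '[[0,0,0],[0,0,0],[0,0,0],[0,0,0],[0,0,0],[0,0,0],[0,0,0],[0,0,0],[0,0,0]]' --fingers '[0,0,0,0,0,0,0,0,0]'

```text
t: 8.6
tool_pos: [0.6309, -0.0026, 0.2611]
tcp_rot: [[-0.384, 0.923, 0.001], [0.923, 0.384, -0.0], [-0.001, 0.001, -1.0]]
wrist_force: [-7.2, -0.8, 27.1]
opening: 0.174
gripper_force: 63.0
```

carry_out --travel '[[0,0,0.05],[0,0,0.15],[0,0,0.2],[0,0,0.2],[0,0,0.15],[0,0,0.06],[0,0,0],[-0.05,-0.1,0],[-0.11,-0.22,0],[-0.11,-0.22,0]]' --rotation '[[0,0,0],[0,0,0],[0,0,0],[0,0,0],[0,0,0],[0,0,0],[0,0,0],[0,0,0],[0,0,0],[0,0,0]]' --fingers '[0,0,0,0,0,0,0,0,0,0]'

```text
t: 9.43
tool_pos: [0.5895, -0.0835, 0.3789]
tcp_rot: [[-0.386, 0.922, -0.003], [0.922, 0.386, 0.001], [0.002, -0.002, -1.0]]
wrist_force: [0.6, -1.2, -0.7]
opening: 0.169
gripper_force: 59.5
```

carry_out --travel '[[-0.11,-0.22,0],[-0.11,-0.22,0],[-0.11,-0.22,0],[-0.11,-0.22,0],[-0.11,-0.22,0],[-0.11,-0.22,0],[-0.07,-0.12,0],[0,0,0],[0,0,0]]' --rotation '[[0,0,0],[0,0,0],[0,0,0],[0,0,0],[0,0,0],[0,0,0],[0,0,0],[0,0,0],[0,0,0]]' --fingers '[0,0,0,0,0,0,0,0,0]'

```text
t: 10.18
tool_pos: [0.4799, -0.3002, 0.3793]
tcp_rot: [[-0.382, 0.924, -0.002], [0.924, 0.382, 0.002], [0.002, -0.001, -1.0]]
wrist_force: [-0.1, 0.1, -1.0]
opening: 0.17
gripper_force: 59.5
```

```bash
python3 - <<'E'
from h import *
s=read_state();print(s["t"],s["tool_pos"],s["wrist_force"],s["opening"])
a,d,P=cloud("wrist"); cv2.imwrite("pics/w4.png",a[...,::-1])
q=P.reshape(-1,3)
for z0,z1 in((.055,.072),(.18,.24),(.22,.24),(.2,.22),(.17,.19)):
    r=q[(q[:,2]>z0)&(q[:,2]<z1)&(np.hypot(q[:,0]-.48,q[:,1]+.3)<.045)]
    if len(r)>3:print(z0,len(r),r.mean(0).round(4),cv2.minEnclosingCircle(r[:,:2].astype(np.float32)))
r=q[(np.hypot(q[:,0]-.48,q[:,1]+.3)<.025)&(q[:,2]>.1)];print(np.percentile(r[:,2],[0,1,5]))
E
```

```text
10.1833 [ 0.47986627 -0.30018067  0.37934454] [-0.13223124  0.13670725 -1.00119322] 0.16982872551152617
0.055 401 [ 0.4754 -0.2942  0.0627] ((0.47789740562438965, -0.3000156581401825), 0.027808574959635735)
0.18 1401 [ 0.4774 -0.295   0.2267] ((0.47987064719200134, -0.30068132281303406), 0.015160694718360901)
0.22 1016 [ 0.4782 -0.2968  0.2363] ((0.47983530163764954, -0.30079054832458496), 0.015123076736927032)
0.2 214 [ 0.4751 -0.29    0.2099] ((0.4784576892852783, -0.29791906476020813), 0.01457800529897213)
0.17 73 [ 0.4752 -0.2901  0.1852] ((0.4783175587654114, -0.29783934354782104), 0.014542550779879093)
[0.18199649 0.20479675 0.23930339]
```

carry_out --travel '[[-0.01,0,-0.06],[0,0,-0.15],[0,0,-0.2],[0,0,-0.2],[0,0,-0.2],[0,0,-0.17],[0,0,-0.1],[0,0,-0.06],[0,0,-0.02],[0,0,0]]' --rotation '[[0,0,0],[0,0,0],[0,0,0],[0,0,0],[0,0,0],[0,0,0],[0,0,0],[0,0,0],[0,0,0],[0,0,0]]' --fingers '[0,0,0,0,0,0,0,0,0,0]'

```text
t: 11.07
tool_pos: [0.4794, -0.2989, 0.2066]
tcp_rot: [[-0.385, 0.923, -0.001], [0.923, 0.385, 0.001], [0.001, -0.0, -1.0]]
wrist_force: [-0.3, -0.3, 0.3]
opening: 0.17
gripper_force: 59.5
```

carry_out --travel '[[0,0,-0.01],[0,0,-0.005],[0,0,0]]' --rotation '[[0,0,0],[0,0,0],[0,0,0]]' --fingers '[0,0,0]'

```text
t: 11.32
tool_pos: [0.4796, -0.2996, 0.2056]
tcp_rot: [[-0.384, 0.923, 0.001], [0.923, 0.384, -0.001], [-0.001, 0.001, -1.0]]
wrist_force: [0.1, -0.1, -0.5]
opening: 0.167
gripper_force: 59.5
```

carry_out --travel '[[0,0,-0.01],[0,0,-0.01],[0,0,0]]' --rotation '[[0,0,0],[0,0,0],[0,0,0]]' --fingers '[0,0,0]'

```text
t: 11.57
tool_pos: [0.4792, -0.2995, 0.2018]
tcp_rot: [[-0.384, 0.923, 0.0], [0.923, 0.384, -0.0], [-0.0, 0.0, -1.0]]
wrist_force: [-0.4, 0.1, -1.3]
opening: 0.172
gripper_force: 59.5
```

carry_out --travel '[[0,0,-0.008],[0,0,0],[0,0,0]]' --rotation '[[0,0,0],[0,0,0],[0,0,0]]' --fingers '[0,0,0]'

```text
t: 11.82
tool_pos: [0.4796, -0.2998, 0.2016]
tcp_rot: [[-0.384, 0.923, 0.001], [0.923, 0.384, -0.001], [-0.001, 0.001, -1.0]]
wrist_force: [-1.5, 1.4, 13.5]
opening: 0.168
gripper_force: 61.1
```

Contact with the cup floor. Release gently and rise.

carry_out --travel '[[0,0,0.005],[0,0,0],[0,0,0],[0,0,0],[0,0,0],[0,0,0],[0,0,0]]' --rotation '[[0,0,0],[0,0,0],[0,0,0],[0,0,0],[0,0,0],[0,0,0],[0,0,0]]' --fingers '[0.2,0.25,0.3,0.4,0.5,0.6,0.6]'

```text
t: 12.4
tool_pos: [0.4793, -0.2995, 0.2014]
tcp_rot: [[-0.384, 0.923, -0.0], [0.923, 0.384, 0.0], [0.0, -0.0, -1.0]]
wrist_force: [0.5, 0.0, 0.4]
opening: 0.6
gripper_force: 0.0
```

carry_out --travel '[[0,0,0.05],[0,0,0.15],[0,0,0.2],[0,0,0.2],[0,0,0.1],[0,0,0],[0,0,0]]' --rotation '[[0,0,0],[0,0,0],[0,0,0],[0,0,0],[0,0,0],[0,0,0],[0,0,0]]' --fingers '[0.6,0.6,0.6,0.6,0.6,0.6,0.6]'

```text
t: 12.98
tool_pos: [0.4795, -0.2996, 0.3076]
tcp_rot: [[-0.384, 0.923, 0.002], [0.923, 0.384, -0.001], [-0.002, 0.001, -1.0]]
wrist_force: [0.0, -0.7, 0.5]
opening: 0.598
gripper_force: 0.0
```

```bash
python3 - <<'E'
from h import *
s=read_state();print(s["t"],s["tool_pos"],s["wrist_force"],s["opening"])
a,d,P=cloud("wrist"); cv2.imwrite("pics/w5.png",a[...,::-1])
q=P.reshape(-1,3)
for z0,z1 in((.112,.14),(.14,.165),(.165,.185),(.055,.072)):
    r=q[(q[:,2]>z0)&(q[:,2]<z1)&(np.hypot(q[:,0]-.48,q[:,1]+.297)<.05)]
    if len(r):print(z0,len(r),r.mean(0).round(4),cv2.minEnclosingCircle(r[:,:2].astype(np.float32)))
E
```

```text
12.9833 [ 0.47946899 -0.29960416  0.30760476] [ 0.04244476 -0.67822576  0.50174201] 0.5979724787696652
0.112 148 [ 0.4773 -0.2953  0.1283] ((0.4797159433364868, -0.3005836606025696), 0.007995419204235077)
0.14 207 [ 0.4776 -0.2953  0.1533] ((0.47966456413269043, -0.3006047010421753), 0.008042309433221817)
0.165 464 [ 0.4793 -0.2994  0.1734] ((0.47987690567970276, -0.30070382356643677), 0.008132066577672958)
0.055 1207 [ 0.4775 -0.2972  0.0622] ((0.4781777858734131, -0.30018600821495056), 0.0279578547924757)
```

View pics/w5.png

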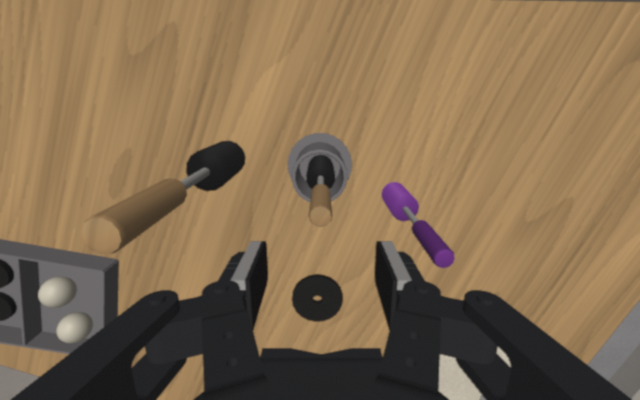

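The brush stands upright in its cup at pixel (320,170) and the look-alikes are untouched. Next is the plunger.

carry_out --travel '[[0.02,0.1,0],[0.03,0.22,0],[0.03,0.22,0],[0.04,0.22,0],[0.04,0.22,0],[0.04,0.22,0],[0.03,0.22,0],[0.03,0.18,0],[0,0.08,0],[0,0,0]]' --rotation '[[0,0,0],[0,0,0],[0,0,0],[0,0,0],[0,0,0],[0,0,0],[0,0,0],[0,0,0],[0,0,0],[0,0,0]]' --fingers '[0.6,0.6,0.6,0.6,0.6,0.6,0.6,0.6,0.6,0.6]'

```text
t: 13.87
tool_pos: [0.5177, -0.0447, 0.3056]
tcp_rot: [[-0.387, 0.922, -0.002], [0.922, 0.387, 0.001], [0.002, -0.001, -1.0]]
wrist_force: [0.5, -0.5, -0.5]
opening: 0.605
gripper_force: 0.0
```

```bash
cat > m.py <<'E'
from h import *
import sys
a,d,P=cloud("wrist"); s=read_state();print(s["t"],s["tool_pos"]); cv2.imwrite("pics/%s.png"%sys.argv[1],a[...,::-1])
q=P.reshape(-1,3); L=np.array([np.cos(np.radians(21.9)),np.sin(np.radians(21.9))]);N=np.array([-L[1],L[0]])
O=np.array([.5185,-.047])  # nominal rest post
l=np.c_[(q[:,:2]-O)@L,(q[:,:2]-O)@N,q[:,2]]  # launcher frame about rest post
def show(n,m):
    r=l[m]; 
    if len(r):print(n,len(r),"med",np.median(r,0).round(4),"lo",np.percentile(r,3,0).round(4),"hi",np.percentile(r,97,0).round(4))
near=(abs(l[:,0])<.09)&(abs(l[:,1])<.02)
show("post top",near&(l[:,2]>.095)&(l[:,2]<.11)); show("post",near&(l[:,2]>.06)&(l[:,2]<.11))
for sg in(1,-1):
    k=(abs(l[:,0]+.05)<.03)&(abs(sg*l[:,1]-.038)<.012)
    show("ptr%+d"%sg,k&(l[:,2]>.033)&(l[:,2]<.046)); show("ptr all",k&(l[:,2]>.02)&(l[:,2]<.046))
show("rod",(l[:,0]>.012)&(l[:,0]<.06)&(abs(l[:,1])<.01)&(l[:,2]>.036)&(l[:,2]<.048))
show("mouth",(abs(l[:,0]-.12)<.04)&(abs(l[:,1])<.04)&(l[:,2]>.14)&(l[:,2]<.15))
E
python3 m.py w6
```

```text
13.9167 [ 0.51779257 -0.04626635  0.30573482]
post top 197 med [0.0012 0.0005 0.1003] lo [-0.0049 -0.0059  0.0968] hi [0.0066 0.0058 0.1019]
post 712 med [0.0727 0.0017 0.0629] lo [-0.0045 -0.0098  0.0603] hi [0.0891 0.0094 0.1012]
ptr+1 89 med [-0.057   0.0351  0.0383] lo [-0.0601  0.0269  0.0346] hi [-0.0546  0.0412  0.0398]
ptr all 108 med [-0.0568  0.0361  0.0381] lo [-0.0601  0.0269  0.0212] hi [-0.0544  0.0413  0.0397]
ptr-1 73 med [-0.0571 -0.0354  0.0384] lo [-0.0595 -0.0426  0.0334] hi [-0.0546 -0.0266  0.04  ]
ptr all 90 med [-0.0567 -0.0353  0.0381] lo [-0.0595 -0.0425  0.024 ] hi [-0.0545 -0.0269  0.0399]
rod 331 med [0.0353 0.0003 0.0399] lo [ 0.0131 -0.0036  0.0373] hi [0.0586 0.0033 0.0416]
mouth 1536 med [0.1214 0.0007 0.1433] lo [ 0.0942 -0.0257  0.1405] hi [0.1462 0.0258 0.1447]
```

View pics/w6.png

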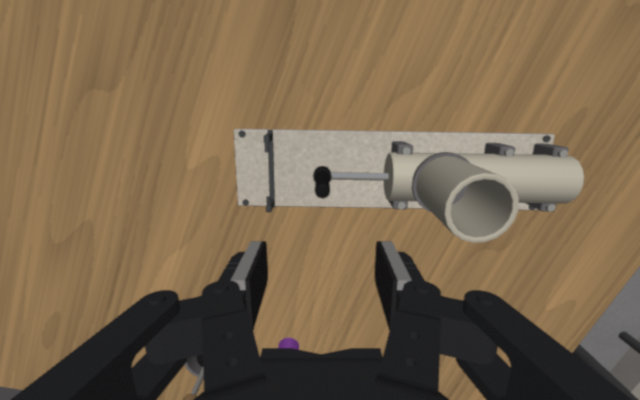

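The view shows the post near (322,180), the pointers at (268,140) and (269,203), and the tube on the right. The pull to the mark comes out at about 58 mm.

carry_out --travel '[[0.01,0,-0.05],[0,0,-0.15],[0,0,-0.2],[0,0,-0.2],[0,0,-0.2],[0,0,-0.18],[0,0,-0.1],[0,0,-0.05],[0,0,0],[0,0,0]]' --rotation '[[0,0,0],[0,0,0],[0,0,0],[0,0,0],[0,0,0],[0,0,0],[0,0,0],[0,0,0],[0,0,0],[0,0,0]]' --fingers '[0.6,0.6,0.6,0.6,0.6,0.6,0.6,0.6,0.6,0.6]'

```text
t: 14.75
tool_pos: [0.5198, -0.0482, 0.137]
tcp_rot: [[-0.383, 0.924, -0.0], [0.924, 0.383, -0.0], [0.0, -0.0, -1.0]]
wrist_force: [1.0, 0.6, 0.7]
opening: 0.603
gripper_force: 0.0
```

carry_out --travel '[[0,0,0],[0,0,0],[0,0,0],[0,0,0],[0,0,0],[0,0,0],[0,0,0],[0,0,0],[0,0,0],[0,0,0]]' --rotation '[[0,0,0],[0,0,0],[0,0,0],[0,0,0],[0,0,0],[0,0,0],[0,0,0],[0,0,0],[0,0,0],[0,0,0]]' --fingers '[0,0,0,0,0,0,0,0,0,0]'

```text
t: 15.58
tool_pos: [0.5199, -0.0477, 0.1379]
tcp_rot: [[-0.385, 0.923, 0.001], [0.923, 0.385, -0.001], [-0.001, 0.001, -1.0]]
wrist_force: [-4.4, -3.3, 12.5]
opening: 0.145
gripper_force: 58.3
```

carry_out --travel '[[-0.03,-0.012,0],[-0.05,-0.02,0],[-0.05,-0.02,0],[-0.05,-0.02,0],[-0.05,-0.02,0],[-0.05,-0.02,0],[-0.05,-0.02,0],[-0.03,-0.012,0],[0,0,0],[0,0,0]]' --rotation '[[0,0,0],[0,0,0],[0,0,0],[0,0,0],[0,0,0],[0,0,0],[0,0,0],[0,0,0],[0,0,0],[0,0,0]]' --fingers '[0,0,0,0,0,0,0,0,0,0]'

```text
t: 16.42
tool_pos: [0.4671, -0.0691, 0.138]
tcp_rot: [[-0.384, 0.923, 0.004], [0.923, 0.384, -0.0], [-0.002, 0.003, -1.0]]
wrist_force: [7.4, 8.5, 4.4]
opening: 0.15
gripper_force: 58.6
```

```bash
python3 m.py w7; python3 - <<'E'
from h import *
s=read_state();print(s["tool_pos"],s["wrist_force"],s["opening"])
b,_,_=cloud("scene"); t,_,_=cloud("top")
w=cv2.imread("pics/w7.png")
cv2.imwrite("pics/w7b.png",np.vstack([cv2.resize(w,(480,300)),np.hstack([cv2.resize(b[200:280,260:360,::-1],(240,192)),cv2.resize(t[180:260,300:400,::-1],(240,192))])]))
E
```

```text
16.4667 [ 0.46720579 -0.06899967  0.13795489]
post top 3069 med [-0.0555  0.0056  0.1011] lo [-0.0801 -0.0082  0.096 ] hi [-0.031   0.0127  0.1097]
post 7526 med [-0.0509  0.0058  0.0893] lo [-0.0748 -0.0087  0.0606] hi [0.0879 0.0118 0.1093]
ptr+1 295 med [-0.0572  0.0352  0.0385] lo [-0.0599  0.0264  0.0346] hi [-0.0546  0.0413  0.0398]
ptr all 335 med [-0.0572  0.0362  0.0384] lo [-0.06    0.0266  0.0236] hi [-0.0546  0.0415  0.0398]
rod 1182 med [0.0361 0.0009 0.0399] lo [ 0.0136 -0.0035  0.0367] hi [0.0587 0.0035 0.0414]
[ 0.46720579 -0.06899967  0.13795489] [7.05780463 8.34816126 6.26683929] 0.14220268215156553
```

View pics/w7b.png

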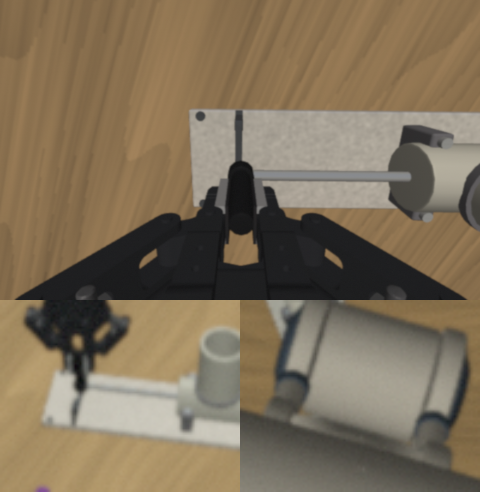

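```bash
cat >> m.py <<'E'
print("--")
w=(abs(l[:,0]+.057)<.016)&(abs(l[:,1])<.02)
dark=a.reshape(-1,3).max(1)<70
for z0,z1 in((.034,.044),(.046,.055),(.055,.06)):show("z%.3f"%z0,w&dark&(l[:,2]>z0)&(l[:,2]<z1))
E
python3 m.py w8 | sed -n '/--/,$p'
```

```text
--
z0.034 387 med [-0.055   0.0067  0.0424] lo [-0.0637  0.0004  0.0347] hi [-0.0467  0.0092  0.0439]
z0.046 166 med [-0.0556  0.0055  0.0507] lo [-0.0614  0.0012  0.0464] hi [-0.0492  0.0066  0.0547]
z0.055 100 med [-0.0551  0.0056  0.0575] lo [-0.0611  0.0025  0.0552] hi [-0.0491  0.0065  0.0599]
```

The post is about 2 mm short of the pointers, so I correct for that.

carry_out --travel '[[-0.012,-0.005,0],[0,0,0],[0,0,0],[0,0,0],[0,0,0]]' --rotation '[[0,0,0],[0,0,0],[0,0,0],[0,0,0],[0,0,0]]' --fingers '[0,0,0,0,0]'

```text
t: 17.03
tool_pos: [0.4655, -0.0697, 0.1379]
tcp_rot: [[-0.384, 0.923, 0.004], [0.923, 0.384, -0.0], [-0.002, 0.004, -1.0]]
wrist_force: [7.0, 7.6, 6.5]
opening: 0.146
gripper_force: 58.7
```

```bash
python3 m.py w9 | grep -v mouth; python3 -c "
from h import *
s=read_state();print(s['wrist_force'],s['gripper_force'])"
```

```text
17.0833 [ 0.4655276  -0.06965362  0.13790608]
post top 3045 med [-0.0571  0.0056  0.1011] lo [-0.0814 -0.0082  0.0961] hi [-0.033   0.0127  0.1097]
post 7510 med [-0.0526  0.0058  0.0892] lo [-0.0763 -0.0086  0.0605] hi [0.0879 0.0117 0.1093]
ptr+1 288 med [-0.0573  0.0354  0.0385] lo [-0.0599  0.0265  0.0347] hi [-0.0546  0.0414  0.0398]
ptr all 326 med [-0.0573  0.0363  0.0384] lo [-0.0599  0.0267  0.0244] hi [-0.0546  0.0414  0.0397]
rod 1180 med [0.0362 0.0009 0.0399] lo [ 0.0134 -0.0035  0.0369] hi [0.0584 0.0035 0.0414]
--
z0.034 394 med [-0.0574  0.0067  0.0424] lo [-0.0655  0.0003  0.0347] hi [-0.0486  0.0093  0.0439]
z0.046 165 med [-0.0574  0.0055  0.0509] lo [-0.0633  0.001   0.0465] hi [-0.0511  0.0064  0.0547]
z0.055 95 med [-0.0574  0.0055  0.0577] lo [-0.063   0.0023  0.0552] hi [-0.0513  0.0063  0.0598]
[6.74691733 7.96661139 6.51301717] 58.65425169467926
```

The post is in line with the pointers (-57.2 mm against -57.3 mm) and held, so I hand in.

```bash
python3 -c "
from bench import *
print(hand_in())"
```

```text
the job is handed in; nothing more can be done
None
```

The job is handed in at about 17 s: the feed tube was brushed to the bottom twice, the brush is back upright in its cup, and the gripper still holds the plunger with its post within about 0.2 mm of the pointers' line (wrist-camera measurement).

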